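# Torque a slotted bearing lock nut with a click wrench

### The job

Tighten the slotted lock nut on the clamped casting with the click-type torque wrench that lies on the rubber mat: set its ring fully down over the nut, pull the handle clockwise (seen from above) until the hinge breaks over, and stop there, without forcing anything or dragging the broken-over handle on to its end stop. Then ease off, lift the ring clear, lay the wrench back flat on the mat and let go of it; leave the other things alone.

Things in the scene. Friction and masses are not known exactly. Their poses are not given: they have to be found in the camera images.
- wrench_grip (a point): Centre of the wrench's black grip, 16 mm above what it lies on. Wrench 274 mm long, 0.45 to 0.6 kg, lies flat, lugs down. x axis: along the wrench from grip to ring; z up. Grip 110 mm long, 28 mm wide with flat sides, 31 mm high. Ring centre 160 mm ahead along x (hinge straight), hinge pin 120 mm ahead, centre of mass about 35 mm ahead; a 20 mm thick tube joins grip and ring.
- ring_seat (a point): On the axis of the wrench's steel ring at its inner shoulder: 11 mm above the ring's underside, 5 mm below the grip's centre; z up, x away from the grip. Ring 68 mm across, 20 mm high, 40 mm hole. Four lugs inside at +x, -x, +y, -y: 6 mm wide, tips 4 mm, reaching 11 mm below the shoulder. Fully home on the nut this point is at nut_top, within 1 mm in height and 2 mm sideways.
- ring_head (a joint): Break-over angle of the wrench's hinge, rad: 0 straight, where a preloaded spring holds it; 0.25 at its end stop. It gives way at about 12 N sideways pull on the grip's centre (1.5 N m at the hinge); then its resistance falls to about half (felt less by a stiff hand) and the handle swings on clockwise about the pin. It springs straight as the handle is eased back. Lift off only when no side load is left, or the lugs bind.
- nut_top (a point): Centre of the lock nut's top, 63 mm above the bench. Steel nut 52 mm across, 13 mm thick, four open rim slots 9 mm wide, 5 mm deep, along this point's +x, -x, +y, -y (z up): the ring fits in four positions a quarter turn apart, with 1.5 mm play each way. A 32 mm spindle end stands 18 mm above it. Casting ribs and rim lie 29 mm or more lower; two thin studs in casting corners reach 12 mm higher.
- lock_nut (a joint): Turn of the lock nut, rad, growing as it tightens (clockwise from above). It turns stiffly (about 0.7 to 2 N m), harder the further it goes, 0.4 to 0.9 rad in all, and stays where it is left. Where it reaches the set torque is not known beforehand: only the wrench's break-over tells.
- casting: Light alloy casting 240 mm square, nut in its middle, held by two toe clamps on a dark steel plate 340 mm (x) by 260 mm (y), 12 mm thick; origin at the middle of the plate's underside, z up. Fixed. The studs stand at its corners (+100, +100) and (-100, +100) mm.
- mat: Black rubber mat, 400 mm along its x, 220 mm along its y, 3 mm thick, fixed; origin at the middle of its underside. The wrench lies on it.
- bearing: Bystander: steel ball-bearing ring, 44 mm across, 13 mm high, on the mat; origin at the centre of its underside.
- pencil: Bystander: green pencil 166 mm long, on the mat; origin under its middle.
- locker_bottle: Bystander: small white bottle 32 mm across, 65 mm high; origin at the centre of its base.
- screwdriver: Bystander: red insulated screwdriver, 220 mm long; origin under its middle.
- caliper: Bystander: steel caliper, 200 mm long; origin under its middle.
- dish: Bystander: steel dish 90 mm across, 22 mm high; origin at the centre of its base.
- hammer: Bystander: hammer, 260 mm long; origin under it.

How it is judged:
By the outcome, as a careful person would: the job done as asked, in the order asked, and still so for the second after the job is handed in, with the robot touching nothing.
It also fails if it takes over 72 s, if anything falls off the work surface, if the arm or the gripper's body presses on something with over 40 N, if the wrist force passes 120 N, or if a joint passes its speed limit or range.

### The arm

A 6-joint arm with a two-finger parallel gripper is mounted at the origin on the work surface. World frame = base frame: x ahead of the robot, y to its left, z up, the work surface at z = 0. Lengths are in m, angles in rad, forces in N, time in s.
With the tool pointing down it reaches from about 0.375 to 0.975 m from the base axis. Payload 3.8 kg.
Tool frame: the origin (TCP) lies at the very end of the fingers, on their centre line; the grasp point (between the pads) lies env.hold_point_z behind it (env.hold_point_z is the distance from the TCP to the grasp point, in m); z points along the fingers, y is the direction in which the jaws open and shut (so a half turn about z gives the same grasp; the last joint's range is limited). The gripper opens to 85 mm and grips with 20 to 120 N. Pads are 22 mm wide; open, the fingers measure 114 mm over their backs; the gripper's body (76 mm by 85 mm) begins 54 mm behind the grasp point. The pads swing forward as they close: fully open they stand 13 mm farther back than shut.
Start: joints at [-1.273, 0.264, 1.604, -0, 1.274, -0.037], TCP at [0.222, -0.638, 0.231] pointing down, gripper open.
Joint ranges: [-2.63, 2.63], [-0.94, 2.18], [0.31, 2.57], [-1.31, 4.45], [0, 2.66], [-2.55, 2.55]. Speed limits (rad/s): [2.57, 2.57, 3.14, 3.14, 3.14, 3.14].

### API

Orientations are given as a 3x3 rotation matrix whose columns are the frame's x, y, z axes.
In Python, from cell import env gives the robot as it stands.
- The arm moves only by the shell command python3 -m jog 'ROWS'. ROWS is JSON, a list of rows, each an object with "rotation": the turn, a rotation vector about the tool's x, y, z as a fraction of full scale, a list of three; "slide": the shift along the tool's x, y, z as a fraction of full scale, a list of three; "grip": the closure, from 0 (fully open) to 1 (shut). A call has 1 to 5 rows; each row is the pose to reach, as a shift and turn from the pose commanded when the call began, along the tool's axes at that moment, turning the shorter way round; what a row does not reach only later rows make up. Full scale, the value 1, is 12 cm for a shift and pi rad for a turn. A row lasts 1/10 s, in which the tool goes at most 50 mm and 8.59 degrees, less where a joint would pass 70% of its speed; a pose out of reach is approached as far as the arm can. A call with a number of a shift or a turn outside -1 to 1 is refused whole. A call with a gripper value outside its range is refused whole. The fingers move at their own pace and stop on an object; the grip force is fixed at half the most. Time passes only in rows, so rows that repeat a pose let the fingers close. It gives the time, the measured TCP pose, the force and the opening at its end, in the units of the state.
- env.get_state(): the state, without advancing time (a new reading comes with each control period).
- env.snapshot(name): name is "scene" or "top" or "wrist"; returns (picture, depth): 420x560x3 uint8, red, green, blue; 420x560 float32, m along the optical axis (not along the pixel's ray), 0 where there is no reading.
- env.calibration(name): a dict with "fx", "fy", "cx", "cy" (pixels), "R" (3x3) and "t" (3): a world point X has camera coordinates R X + t. Camera axes: x right, y down, z forward; pixel columns grow to the right and rows downward; lengths in m; the calibration is good to about 2 mm. A picture is of the moment at which its call begins: read the wrist's pose just before it. calibration takes no time and is no camera call; for the wrist camera it gives the pose at the moment of the call.
- env.close_job(): hands the job in, once; it reports no verdict.
The state is a dict: "clock": time; "joint_pos": joint angles; "qd": joint speeds; "joint_torque": joint torques, N m; "ee_pos": TCP position; "tcp_rot": TCP orientation; "contact_force": force on the tool from outside, world axes, zero at the start; "wrist_torque": the same for the moment, N m; "opening": opening from 0.0 (shut) to 1.0 (fully open).
Only numpy, scipy, OpenCV 4.12 (cv2) and the standard library are available. Lean on these libraries where they do the work, as an engineer would, in place of code of your own. Each camera call takes 0.05 s, during which the arm holds its last target. There are 200 camera calls.

## Working session

There is one attempt and no reset: what is moved stays moved. The work goes in short steps, Python scripts to look and compute and a shell command to move; the robot and the scene stay as the last step left them, time stands still between calls to the robot, and variables do not carry over. Pictures are saved under pics/ and viewed, about 8 in all and at most 12, crops included, and the job is handed in when it is done.

```bash
mkdir -p pics; ls; python3 - <<'E'
from cell import env
import cv2,numpy as np
s=env.get_state();print(s,env.hold_point_z)
for n in("top","scene"):
    p,d=env.snapshot(n);cv2.imwrite(f"pics/{n}0.png",p[:,:,::-1]);np.savez(f"pics/{n}0.npz",p=p,d=d);print(env.calibration(n))
E
```

```text
pics
{'clock': 0.0, 'joint_pos': array([-1.27290457e+00,  2.64722206e-01,  1.60540750e+00,  5.50619600e-08,
        1.27370256e+00, -3.68836105e-02]), 'qd': array([ 0.00075032,  0.00215224,  0.00185241, -0.00024191,  0.00075683,
        0.00130067]), 'joint_torque': array([-9.09243863e-04, -5.15114665e+01, -3.67314935e+01, -7.28397549e-05,
        1.28895842e-02,  1.90497111e-06]), 'ee_pos': array([ 0.2215649 , -0.63680783,  0.2299648 ]), 'tcp_rot': array([[ 9.44484171e-01,  3.28556265e-01, -6.57288106e-04],
       [ 3.28556912e-01, -9.44481748e-01,  2.14098931e-03],
       [ 8.26388345e-05, -2.23808707e-03, -9.99997492e-01]]), 'contact_force': array([ 0.24953342,  0.03819232, -0.08205923]), 'wrist_torque': array([ 0.05753033, -0.00449709, -0.02753195]), 'opening': 0.9987182780410976} 0.0187
{'fx': 450.7476882087022, 'fy': 450.7476882087022, 'cx': 281.5166331461229, 'cy': 204.53174960083214, 'R': array([[ 0.02404414, -0.99960373,  0.01463792],
       [-0.98577228, -0.0261429 , -0.16604083],
       [ 0.16635771, -0.01043734, -0.98601023]]), 't': array([-0.03664842,  0.61742079,  1.06077244])}
{'fx': 495.543271786944, 'fy': 495.543271786944, 'cx': 277.6588303431227, 'cy': 205.68140740059295, 'R': array([[ 0.53619996,  0.84397673, -0.01388834],
       [ 0.6643625 , -0.43212173, -0.60983054],
       [-0.52068424,  0.31776421, -0.79241014]]), 't': array([-0.27470329, -0.37386583,  1.55496364])}
```

View pics/top0.png

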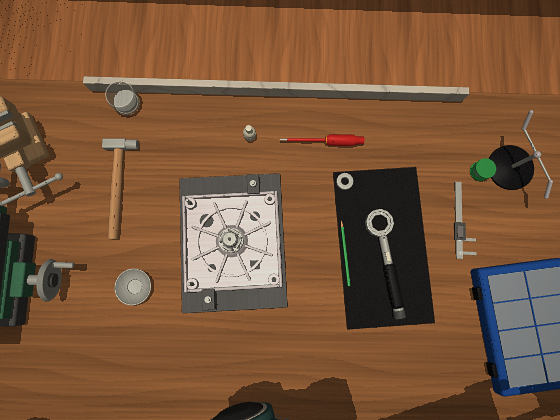

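The top view shows the nut near pixel (231,240), the wrench ring near (380,222) and the grip near (395,290). The pencil is at x≈345 and the bearing at (345,181). I'll enlarge the nut and wrench areas.

```bash
python3 - <<'E'
import cv2,numpy as np
p=np.load("pics/top0.npz")['p'][:,:,::-1]
a=cv2.resize(p[165:325,330:440],None,fx=3.7,fy=3.7,interpolation=cv2.INTER_CUBIC)
b=cv2.resize(p[210:270,201:261],(592,592),interpolation=cv2.INTER_CUBIC)
b=b[:, :390] if 0 else cv2.resize(b,(390,390))
c=np.zeros((592,800,3),np.uint8);c[:a.shape[0],:a.shape[1]]=a[:592];c[:390,410:800]=b
cv2.imwrite("pics/crop1.png",c)
E
```

```text
(no output)
```

View pics/crop1.png

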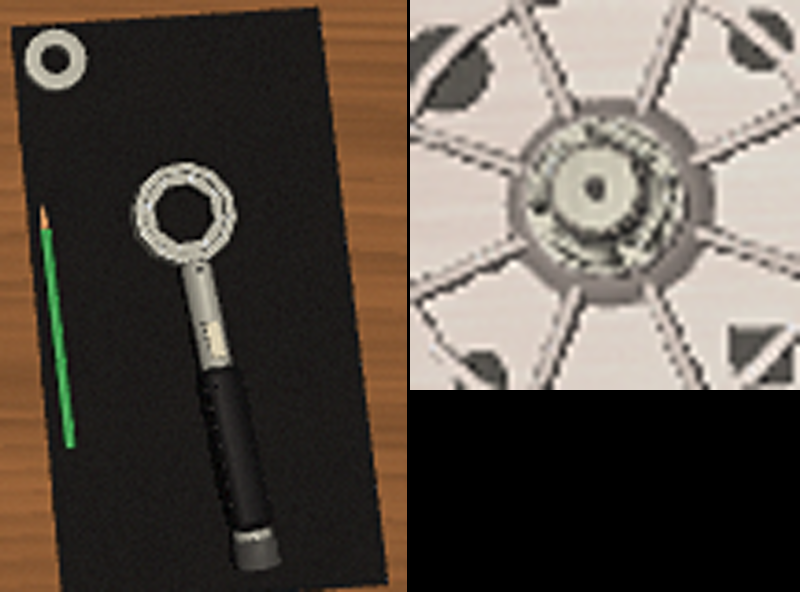

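```bash
cat > h.py <<'E'
from cell import env
import numpy as np,cv2
def ray(cal,u,v,z):
    R,t=cal['R'],cal['t'];d=R.T@np.array([(u-cal['cx'])/cal['fx'],(v-cal['cy'])/cal['fy'],1]);c=-R.T@t
    return c+d*(z-c[2])/d[2]
def dp(cal,dep,u,v):
    R,t=cal['R'],cal['t'];d=dep[int(round(v)),int(round(u))]
    return R.T@(d*np.array([(u-cal['cx'])/cal['fx'],(v-cal['cy'])/cal['fy'],1])-t)
def proj(cal,X):
    c=cal['R']@np.asarray(X)+cal['t'];return c[:2]/c[2]*[cal['fx'],cal['fy']]+[cal['cx'],cal['cy']]
def rel(target):
    "tool-frame slide fractions for a world target of the TCP"
    s=env.get_state();return s['tcp_rot'].T@(np.asarray(target)-s['ee_pos'])/0.12
E
python3 - <<'E'
from h import *
c=env.calibration("top");d=np.load("pics/top0.npz")['d']
np.set_printoptions(precision=4,suppress=True)
for n,u,v,z in[("ring",379.5,222.8,.023),("grip",393.2,286.1,.0345),("gripA",(217/3.7+330),368/3.7+165,.0345),("gripB",252/3.7+330,528/3.7+165,.0345),("spindle",229.5,238.8,.081),("nut",230.8,240.6,.063),("clampA",254,183,.05),("clampB",208,300,.05),("stud?NW",190,203,.075),("NE",271,199,.075),("SW",191,285,.075),("SE",273,280,.075),("pT",180,179,.012),("pTR",280,174,.012),("pBL",182,313,.012),("pBR",287,306,.012)]:
    print(n,ray(c,u,v,z),dp(c,d,u,v))
# max height around plate region
R,t=c['R'],c['t'];vv,uu=np.mgrid[165:325,170:300];D=d[165:325,170:300]
P=np.stack([(uu-c['cx'])/c['fx']*D,(vv-c['cy'])/c['fy']*D,D],-1)-t
P=P@R
m=(P[...,2]>.04)&(D>0)
n,l,st,ce=cv2.connectedComponentsWithStats(m.astype(np.uint8))
for i in range(1,n):print(P[l==i].mean(0),P[l==i].max(0),st[i,4])
E
```

```text
ring [ 0.5828 -0.2698  0.023 ] [ 0.5854 -0.2742  0.0039]
grip [ 0.4264 -0.2988  0.0345] [ 0.4264 -0.2987  0.0346]
gripA [ 0.4785 -0.2884  0.0345] [ 0.4786 -0.2889  0.0328]
gripB [ 0.3751 -0.3098  0.0345] [ 0.3747 -0.312   0.0264]
spindle [0.5277 0.1005 0.081 ] [0.5273 0.1001 0.0848]
nut [0.525 0.099 0.063] [0.5234 0.0971 0.0826]
clampA [0.671  0.0488 0.05  ] [0.6719 0.049  0.0461]
clampB [0.3833 0.1485 0.05  ] [0.3838 0.147  0.0606]
stud?NW [0.6121 0.1999 0.075 ] [0.618  0.2067 0.0396]
NE [0.6272 0.005  0.075 ] [0.6338 0.0055 0.038 ]
SW [0.4178 0.1863 0.075 ] [0.4173 0.1933 0.0366]
SE [ 0.434  -0.0051  0.075 ] [ 0.434  -0.0049  0.0346]
pT [0.6846 0.2414 0.012 ] [0.6835 0.2403 0.0171]
pTR [ 0.7049 -0.0156  0.012 ] [ 0.7091 -0.0157 -0.0057]
pBL [0.3489 0.2159 0.012 ] [0.3481 0.2182 0.0006]
pBR [ 0.3716 -0.0411  0.012 ] [ 0.3717 -0.0411  0.0123]
[0.6713 0.0523 0.0443] [0.6964 0.0675 0.0589] 215
[0.6188 0.2078 0.0648] [0.6215 0.2102 0.0785] 14
[0.6176 0.219  0.0402] [0.6176 0.219  0.0402] 1
[0.5625 0.2182 0.0405] [0.5625 0.2182 0.0405] 1
[0.5268 0.0993 0.0652] [0.5574 0.1301 0.086 ] 466
[ 0.5191 -0.0149  0.0401] [ 0.5191 -0.0149  0.0401] 1
[0.4209 0.1922 0.0665] [0.4244 0.1965 0.0798] 14
[0.385  0.1497 0.0441] [0.4091 0.1654 0.0608] 222
```

```bash
for i in 1 2 3 4 5; do python3 -m jog '[{"rotation":[0,0,0],"slide":[0.4,-0.5,-0.05],"grip":0},{"rotation":[0,0,0],"slide":[0.75,-1,-0.1],"grip":0},{"rotation":[0,0,0],"slide":[0.75,-1,-0.1],"grip":0}]'; done; python3 - <<'E'
from h import *
np.set_printoptions(precision=4,suppress=True)
s=env.get_state();c=env.calibration("wrist");p,d=env.snapshot("wrist");np.savez("pics/w1.npz",p=p,d=d,**c)
print(s['clock'],s['ee_pos'],s['tcp_rot'],-c['R'].T@c['t'],c['R'],proj(c,[.527,.1,.063]),c['fx'])
cv2.imwrite("pics/w1.png",p[:,:,::-1])
E
```

```text
clock: 0.4
ee_pos: [0.2672, -0.4933, 0.2422]
tcp_rot: [[0.945, 0.327, -0.001], [0.327, -0.945, 0.002], [0.0, -0.002, -1.0]]
contact_force: [1.1, 0.4, 0.2]
opening: 0.998
clock: 0.7
ee_pos: [0.3126, -0.3505, 0.2548]
tcp_rot: [[0.945, 0.328, -0.0], [0.328, -0.945, 0.001], [0.0, -0.001, -1.0]]
contact_force: [0.6, -0.1, 0.5]
opening: 0.998
clock: 1.0
ee_pos: [0.3579, -0.2082, 0.267]
tcp_rot: [[0.945, 0.328, 0.0], [0.328, -0.945, 0.0], [0.0, -0.0, -1.0]]
contact_force: [1.1, -0.2, -0.2]
opening: 0.996
clock: 1.3
ee_pos: [0.4033, -0.0658, 0.2792]
tcp_rot: [[0.945, 0.328, 0.0], [0.328, -0.945, -0.0], [0.0, 0.0, -1.0]]
contact_force: [1.7, 0.2, 0.4]
opening: 1.0
clock: 1.6
ee_pos: [0.4488, 0.0767, 0.291]
tcp_rot: [[0.944, 0.329, 0.0], [0.329, -0.944, -0.0], [0.0, 0.0, -1.0]]
contact_force: [1.0, -0.3, 0.5]
opening: 1.003
1.6 [0.4488 0.0767 0.291 ] [[ 0.9444  0.3289  0.0002]
 [ 0.3289 -0.9444 -0.0002]
 [ 0.0001  0.0002 -1.    ]] [0.5105 0.1001 0.4332] [[ 0.3295 -0.9441  0.0015]
 [-0.9119 -0.3179  0.2597]
 [-0.2447 -0.087  -0.9657]] [282.4212 117.65  ] 302.46240686915337
```

View pics/w1.png

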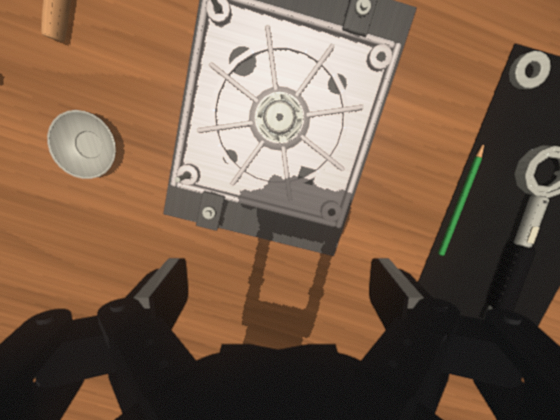

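The wrist view shows the nut at (280,116), with the clamps on the right and left of the plate. I'll go closer to read the slots.

```bash
python3 -m jog '[{"rotation":[0,0,0],"slide":[0.15,0,0.5],"grip":0},{"rotation":[0,0,0],"slide":[0.2,0,0.95],"grip":0},{"rotation":[0,0,0],"slide":[0.2,0,0.95],"grip":0},{"rotation":[0,0,0],"slide":[0.2,0,0.95],"grip":0}]'; python3 - <<'E'
from h import *
np.set_printoptions(precision=4,suppress=True)
c=env.calibration("wrist");p,d=env.snapshot("wrist");np.savez("pics/w2.npz",p=p,d=d,**c)
u,v=proj(c,[.527,.1,.063]);print(u,v)
# rectified top view at nut-top height, centred on (.527,.1), +-40mm, 10 px/mm; up=+x, left=+y
g=np.arange(600);X=.527+.036*(1-g/300);Y=.1+.036*(1-g/300)
XX,YY=np.meshgrid(X,Y,indexing='ij')
P=np.stack([XX,YY,np.full_like(XX,.063)],-1)@c['R'].T+c['t']
m=(P[...,:2]/P[...,2:]*c['fx']+[c['cx'],c['cy']]).astype(np.float32)
o=cv2.remap(p,m[...,0],m[...,1],cv2.INTER_CUBIC)
cv2.imwrite("pics/w2r.png",o[:,:,::-1])
E
```

```text
clock: 2.05
ee_pos: [0.4683, 0.0821, 0.1727]
tcp_rot: [[0.944, 0.329, -0.009], [0.329, -0.944, -0.001], [-0.009, -0.002, -1.0]]
contact_force: [-0.9, -0.1, -0.6]
opening: 1.002
283.22981542487383 136.20159221757154
```

View pics/w2r.png

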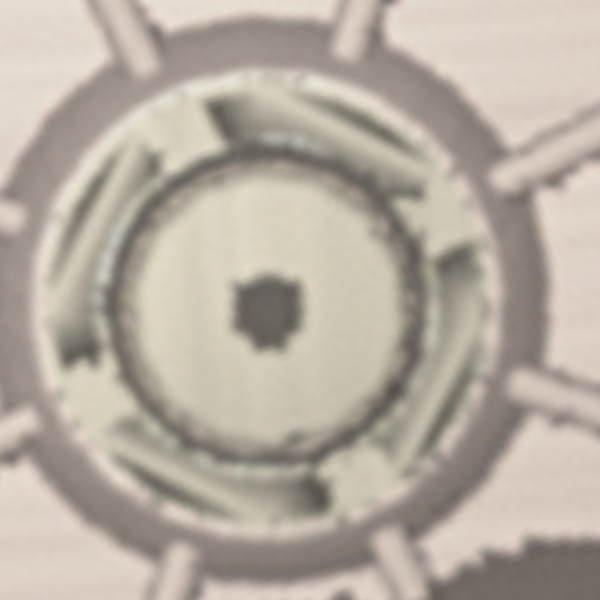

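```bash
python3 - <<'E'
from h import *
np.set_printoptions(precision=1,suppress=True,linewidth=150)
z=np.load("pics/w2.npz");d=z['d'];R,t=z['R'],z['t']
v,u=np.mgrid[0:420,0:560]
P=(np.stack([(u-z['cx'])/z['fx']*d,(v-z['cy'])/z['fy']*d,d],-1)-t)@R
C=np.array([.5295,.1045])  # guess
m=(abs(P[...,0]-.528)<.03)&(abs(P[...,1]-.102)<.03)&(P[...,2]>.076)&(P[...,2]<.09)
sp=P[m];C=(sp[:,:2].max(0)+sp[:,:2].min(0))/2;print("spindle",C*1e3,sp[:,:2].mean(0)*1e3,np.ptp(sp[:,:2],axis=0)*1e3,np.median(sp[:,2])*1e3,len(sp))
r=np.hypot(P[...,0]-C[0],P[...,1]-C[1])*1e3;a=np.degrees(np.arctan2(P[...,1]-C[1],P[...,0]-C[0]))%360
for lo,hi in((19,22),(22,25.5),(27,31)):
    print(lo,hi,np.array([np.median(P[...,2][(r>lo)&(r<hi)&(a>=k)&(a<k+10)])*1e3 if ((r>lo)&(r<hi)&(a>=k)&(a<k+10)).any() else 0 for k in range(0,360,10)]))
E
```

```text
spindle [526.8 103.8] [526.8 103.9] [32.2 32.2] 80.46506420651941 1441
19 22 [62.4 62.2 62.  62.  62.2 62.9 62.4 62.4 62.5 62.6 62.9 62.5 62.9 62.7 62.2 62.9 62.8 62.9 62.3 62.9 63.1 62.3 62.7 62.8 62.8 62.3 62.8 63.  61.8
 49.9 62.1 63.  62.5 62.7 62.5 62.6]
22 25.5 [62.3 62.2 49.3 49.5 62.5 62.6 62.6 62.7 62.3 62.4 62.2 49.5 49.7 62.5 62.6 62.8 62.5 62.5 62.6 61.9 49.2 49.8 62.3 62.3 62.2 62.2 62.5 62.8 61.3
 49.8 50.1 62.3 62.6 62.7 62.9 62.4]
27 31 [47.6 47.  47.3 47.4 47.5 47.5 47.6 48.4 48.1 48.7 47.2 48.1 48.5 47.4 48.6 47.1 47.3 48.4 47.9 48.4 48.9 49.1 49.4 47.1 47.2 47.7 48.3 47.3 48.1
 48.7 48.7 48.4 48.1 46.7 47.3 47.8]
```

```bash
python3 - <<'E'
from h import *
z=np.load("pics/w2.npz");d=z['d'];R,t=z['R'],z['t']
v,u=np.mgrid[0:420,0:560]
P=(np.stack([(u-z['cx'])/z['fx']*d,(v-z['cy'])/z['fy']*d,d],-1)-t)@R
x=P[...,0]-.5268;y=P[...,1]-.1038;r=np.hypot(x,y)*1e3;a=np.degrees(np.arctan2(y,x))%90
m=(r>21.8)&(r<25.5)&(P[...,2]<.057)
print(m.sum(),np.median(a[m]),a[m].mean(),a[m].std(),a[m].min(),a[m].max())
aa=np.degrees(np.arctan2(y,x))%360
for k in range(4):
    q=m&(aa//90==k);print(aa[q].mean(),aa[q].max()-aa[q].min(),q.sum())
# wrench, from top camera: grip axis by mask
zz=np.load("pics/top0.npz");c=env.calibration("top");D=zz['d'];v,u=np.mgrid[0:420,0:560]
Q=(np.stack([(u-c['cx'])/c['fx']*D,(v-c['cy'])/c['fy']*D,D],-1)-c['t'])@c['R']
m=(abs(Q[...,0]-.45)<.2)&(abs(Q[...,1]+.29)<.055)&(Q[...,2]>.012)&(Q[...,2]<.05)&(v>165)&(v<325)
g=m&(Q[...,0]<.48)&(Q[...,0]>.37)
pts=Q[g][:,:2];mu=pts.mean(0);w,V=np.linalg.eigh(np.cov(pts.T));print("grip",mu,np.degrees(np.arctan2(*V[::-1,1])),g.sum(),np.median(Q[g][:,2]))
rg=m&(Q[...,0]>.53);p2=Q[rg][:,:2];print("ring",(p2.max(0)+p2.min(0))/2,np.ptp(p2,axis=0),p2.mean(0))
E
```

```text
194 26.793698932066818 27.192636388015924 6.44560743606669 15.529606452566185 39.56871524457489
27.25751488174481 22.114345483658493 53
118.03266747027891 21.446784329706247 50
206.94216470137 22.384139460814765 43
296.4703482264533 21.193140623260263 48
grip [ 0.42575723 -0.29934468] -168.00706876560497 576 0.032872885061168144
ring [ 0.57491498 -0.26962462] [0.08743355 0.06886371] [ 0.57832032 -0.27094161]
```

```bash
for i in 1 2 3; do python3 -m jog '[{"rotation":[0,0,0],"slide":[-0.2,0.45,0],"grip":0},{"rotation":[0,0,0],"slide":[-0.43,0.96,0],"grip":0},{"rotation":[0,0,0],"slide":[-0.43,0.96,0],"grip":0}]' | head -2; done; python3 -m jog '[{"rotation":[0,0,0.045],"slide":[0,0,0],"grip":0},{"rotation":[0,0,0.045],"slide":[0,0,0],"grip":0}]';  cat >> h.py <<'E'
def cloud(name):
    c=env.calibration(name);p,d=env.snapshot(name);v,u=np.mgrid[0:420,0:560]
    P=(np.stack([(u-c['cx'])/c['fx']*d,(v-c['cy'])/c['fy']*d,d],-1)-c['t'])@c['R']
    return p,d,c,P
def circ(xy):
    A=np.c_[2*xy,np.ones(len(xy))];s=np.linalg.lstsq(A,(xy**2).sum(1),rcond=None)[0]
    return s[:2],np.sqrt(s[2]+s[:2]@s[:2])
E
python3 - <<'E'
from h import *
np.set_printoptions(precision=4,suppress=True)
p,d,c,P=cloud("wrist");cv2.imwrite("pics/w3.png",p[:,:,::-1]);np.savez("pics/w3.npz",P=P,p=p)
X,Y,Z=P[...,0],P[...,1],P[...,2]
m=(np.hypot(X-.5828,Y+.2698)<.04)&(Z>.017)&(Z<.027)&(d>0)
q=P[m];C=(q[:,:2].max(0)+q[:,:2].min(0))/2
r=np.hypot(*(q[:,:2]-C).T);print("ring",C,np.ptp(q[:,:2],axis=0),np.median(q[:,2]),m.sum())
# outer circle by fit on extreme points per angle, excluding tube side
a=np.degrees(np.arctan2(q[:,1]-C[1],q[:,0]-C[0]))
for sel in (np.max,np.min):
    e=[]
    for k in range(-150,150,6):
        w=(a>=k)&(a<k+6)
        if w.any(): i=np.where(w)[0];j=i[(np.argmax if sel is np.max else np.argmin)(r[i])];e.append(q[j,:2])
    print(circ(np.array(e)))
for lo,hi in((.535,.545),(.52,.53),(.505,.515),(.47,.48),(.455,.465)):
    w=(X>lo)&(X<hi)&(abs(Y+.285)<.04)&(Z>.012)&(Z<.05)
    if w.any(): print(lo,P[w][:,:2].min(0),P[w][:,:2].max(0),(P[w][:,:2].max(0)+P[w][:,:2].min(0))/2,np.median(Z[w]))
E
```

```text
clock: 2.4
ee_pos: [0.4617, -0.0462, 0.1798]
clock: 2.7
ee_pos: [0.4507, -0.1732, 0.1802]
clock: 3.0
ee_pos: [0.4394, -0.2997, 0.1803]
clock: 3.2
ee_pos: [0.4395, -0.297, 0.1795]
tcp_rot: [[0.982, 0.189, 0.003], [0.189, -0.982, -0.002], [0.003, 0.003, -1.0]]
contact_force: [-0.4, -0.3, -0.6]
opening: 1.002
ring [ 0.5788 -0.2682] [0.0718 0.0688] 0.020860906885708217 3339
(array([ 0.5817, -0.2682]), np.float64(0.03393785408265671))
(array([ 0.5824, -0.2679]), np.float64(0.020641901267206535))
0.535 [ 0.535 -0.288] [ 0.545  -0.2654] [ 0.54   -0.2767] 0.02713278429639261
0.52 [ 0.52  -0.291] [ 0.53  -0.269] [ 0.525 -0.28 ] 0.02727083261547246
0.505 [ 0.505  -0.2939] [ 0.515  -0.2717] [ 0.51   -0.2828] 0.02730331517009575
0.47 [ 0.47   -0.3047] [ 0.48   -0.2775] [ 0.475  -0.2911] 0.03160122335162213
0.455 [ 0.455  -0.3075] [ 0.465  -0.2782] [ 0.46   -0.2928] 0.03285581443190535
```

View pics/w3.png

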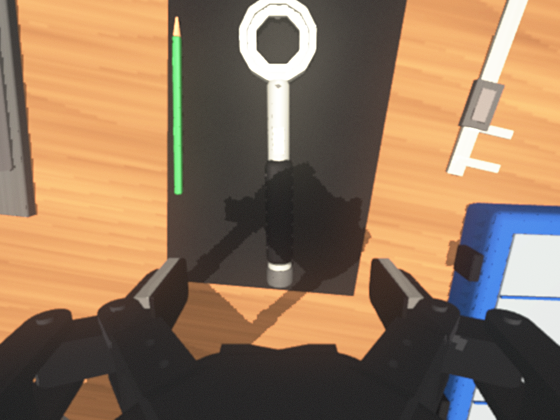

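Measurements from the top and wrist cameras agree: grip centre at about (0.425,-0.299), axis about 11.3°. The tool stands over the grip, and the fingers have room.

```bash
python3 -m jog '[{"rotation":[0,0,0],"slide":[0,0,0.4],"grip":0},{"rotation":[0,0,0],"slide":[0,0,0.8],"grip":0.2},{"rotation":[0,0,0],"slide":[0,0,1],"grip":0.2},{"rotation":[0,0,0],"slide":[0,0,1],"grip":0.2}]'; python3 -m jog '[{"rotation":[0,0,-0.002],"slide":[0,0,0.2],"grip":0.2},{"rotation":[0,0,-0.002],"slide":[0,0,0.35],"grip":0.2},{"rotation":[0,0,-0.002],"slide":[0,0,0.43],"grip":0.2},{"rotation":[0,0,-0.002],"slide":[0,0,0.43],"grip":0.2}]'
```

```text
clock: 3.65
ee_pos: [0.4362, -0.292, 0.0537]
tcp_rot: [[0.981, 0.196, -0.006], [0.196, -0.981, 0.005], [-0.005, -0.006, -1.0]]
contact_force: [-0.9, 0.5, 0.5]
opening: 0.801
clock: 4.05
ee_pos: [0.4393, -0.2947, 0.006]
tcp_rot: [[0.98, 0.2, 0.0], [0.2, -0.98, -0.0], [0.0, 0.0, -1.0]]
contact_force: [1.0, -0.5, -0.4]
opening: 0.8
```

```bash
python3 -m jog '[{"rotation":[0,0,0],"slide":[0,0.014,0],"grip":0.2},{"rotation":[0,0,0],"slide":[0,0.014,0],"grip":0.5},{"rotation":[0,0,0],"slide":[0,0.014,0],"grip":0.8},{"rotation":[0,0,0],"slide":[0,0.014,0],"grip":1},{"rotation":[0,0,0],"slide":[0,0.014,0],"grip":1}]';python3 -m jog '[{"rotation":[0,0,0],"slide":[0,0.014,0],"grip":1},{"rotation":[0,0,0],"slide":[0,0.014,0],"grip":1}]'
```

```text
clock: 4.55
ee_pos: [0.4401, -0.2973, 0.0067]
tcp_rot: [[0.98, 0.199, 0.002], [0.199, -0.98, -0.001], [0.001, 0.002, -1.0]]
contact_force: [-0.3, -0.8, 5.2]
opening: 0.319
clock: 4.75
ee_pos: [0.4401, -0.2974, 0.0066]
tcp_rot: [[0.98, 0.198, 0.0], [0.198, -0.98, 0.002], [0.001, -0.001, -1.0]]
contact_force: [-0.3, 5.1, 10.6]
opening: 0.312
```

```bash
python3 -m jog '[{"rotation":[0,0,0],"slide":[0,0,-0.1],"grip":1},{"rotation":[0,0,0],"slide":[0,0,-0.3],"grip":1},{"rotation":[0,0,0],"slide":[0,0,-0.6],"grip":1},{"rotation":[0,0,0],"slide":[0,0,-1],"grip":1},{"rotation":[0,0,0],"slide":[0,0,-1],"grip":1}]'; python3 - <<'E'
from h import *
s=env.get_state();print(s['contact_force'],s['wrist_torque'],s['opening'])
p,d,c,P=cloud("wrist");cv2.imwrite("pics/w4.png",p[:,:,::-1]);np.savez("pics/w4.npz",P=P,p=p)
T=(P-s['ee_pos'])@s['tcp_rot']  # tool frame
X,Y,Z=T[...,0],T[...,1],T[...,2]
m=(np.hypot(X-.146,Y)<.04)&(abs(Z)<.03)&(d>0)
q=T[m];print("ring tool",q.min(0),q.max(0),np.median(q[:,2]))
a=np.degrees(np.arctan2(q[:,1],q[:,0]-.146));r=np.hypot(q[:,0]-.146,q[:,1]);e=[];f=[]
for k in range(-150,150,6):
    i=np.where((a>=k)&(a<k+6))[0]
    if len(i): e.append(q[i[np.argmax(r[i])],:2]);f.append(q[i[np.argmin(r[i])],:2])
print(circ(np.array(e)),circ(np.array(f)))
A=np.c_[q[:,:2],np.ones(len(q))];print("plane",np.linalg.lstsq(A,q[:,2],rcond=None)[0])
for x in (.05,.06,.08,.1):
    w=(abs(X-x)<.004)&(abs(Y)<.03)&(abs(Z)<.04);print(x,Y[w].min(),Y[w].max(),np.median(Z[w])) if w.any() else 0
E
```

```text
clock: 5.25
ee_pos: [0.4434, -0.3012, 0.1324]
tcp_rot: [[0.98, 0.198, 0.01], [0.198, -0.98, -0.008], [0.008, 0.009, -1.0]]
contact_force: [1.2, -1.9, -4.5]
opening: 0.317
[ 1.21232776 -1.89063097 -4.5349776 ] [-0.18929705  0.07863521 -0.00139897] 0.3169285383241515
ring tool [ 0.10603342 -0.02262793 -0.02434867] [0.11896977 0.02047081 0.00480296] -0.016014350600841255
(array([ 0.14321967, -0.00115437]), np.float64(0.03255736270767913)) (array([ 0.15821863, -0.00134772]), np.float64(0.04473897615376438))
plane [ 2.39216679  0.01338545 -0.27856103]
0.05 -0.011645134508524183 0.009042576389443434 -0.021480362558340665
0.06 -0.011936100055401213 0.008842954618777016 -0.021234185085247045
0.08 -0.011963295177546449 0.008809870867014388 -0.020540710657587703
0.1 -0.011983839115467762 0.009040728336897612 -0.020462074104370793
```

View pics/w4.png

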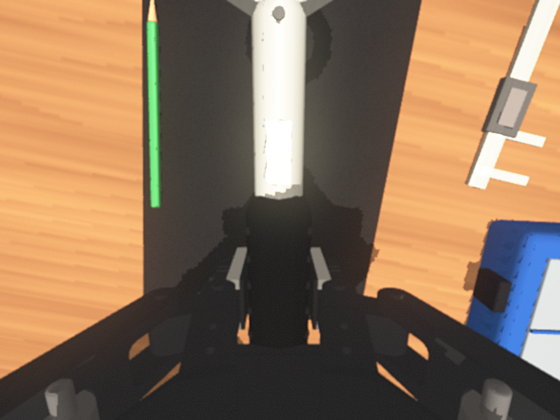

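The wrench is held straight in the jaws, and the tube shows at columns 255–305 with the ring just beyond the top edge. I'll carry it over to the nut.

```bash
for i in 1 2; do python3 -m jog '[{"rotation":[0,0,0],"slide":[0.15,-0.18,0],"grip":1},{"rotation":[0,0,0],"slide":[0.4,-0.48,0],"grip":1},{"rotation":[0,0,0],"slide":[0.7,-0.85,0],"grip":1},{"rotation":[0,0,0],"slide":[0.84,-1,0],"grip":1},{"rotation":[0,0,0],"slide":[0.84,-1,0],"grip":1}]'; done; for i in 1 2 3; do  python3 -m jog '[{"rotation":[0,0,-0.03],"slide":[0,0,0],"grip":1},{"rotation":[0,0,-0.075],"slide":[0,0,0],"grip":1},{"rotation":[0,0,-0.12],"slide":[0,0,0],"grip":1},{"rotation":[0,0,-0.165],"slide":[0,0,0],"grip":1},{"rotation":[0,0,-0.196],"slide":[0,0,0],"grip":1}]'; done
cat > look.py <<'E'
from h import *
np.set_printoptions(precision=4,suppress=True)
s=env.get_state();print(s['clock'],s['ee_pos'],s['contact_force'],s['wrist_torque'],np.degrees(np.arctan2(s['tcp_rot'][1,0],s['tcp_rot'][0,0])))
print(s['tcp_rot'])
import sys
p,d,c,P=cloud("top");cv2.imwrite(sys.argv[1],cv2.resize(p[150:320,170:340,::-1],(595,595),interpolation=cv2.INTER_CUBIC))
np.savez(sys.argv[1]+".npz",p=p,d=d)
zlo,zhi=float(sys.argv[2]),float(sys.argv[3])
m=(np.hypot(P[...,0]-.527,P[...,1]-.102)<.05)&(P[...,2]>zlo)&(P[...,2]<zhi)
q=P[m];print("band",q.min(0),q.max(0),np.median(q[:,2]),len(q))
E
python3 look.py pics/t1.png 0.12 0.2; python3 - <<'E'
from h import *
c=env.calibration("top");d=np.load("pics/top0.npz")['d'];v,u=np.mgrid[0:420,0:560]
P=(np.stack([(u-c['cx'])/c['fx']*d,(v-c['cy'])/c['fy']*d,d],-1)-c['t'])@c['R']
for lo,hi in((.074,.095),(.057,.072)):
    m=(np.hypot(P[...,0]-.527,P[...,1]-.102)<.035)&(P[...,2]>lo)&(P[...,2]<hi);q=P[m];print(q[:,:2].mean(0),(q.min(0)+q.max(0))/2,np.ptp(q,axis=0),np.median(q[:,2]),len(q))
E
```

```text
clock: 5.8
ee_pos: [0.5139, -0.1563, 0.1226]
tcp_rot: [[0.979, 0.202, -0.004], [0.202, -0.979, 0.003], [-0.003, -0.004, -1.0]]
contact_force: [-0.6, -0.8, -5.1]
opening: 0.313
clock: 6.3
ee_pos: [0.5895, -0.0198, 0.123]
tcp_rot: [[0.979, 0.202, -0.003], [0.202, -0.979, 0.001], [-0.003, -0.002, -1.0]]
contact_force: [-0.9, -0.9, -5.3]
opening: 0.317
clock: 6.8
ee_pos: [0.5869, -0.0241, 0.1227]
tcp_rot: [[0.682, 0.731, -0.005], [0.731, -0.682, -0.0], [-0.004, -0.004, -1.0]]
contact_force: [0.6, -0.3, -4.8]
opening: 0.314
clock: 7.3
ee_pos: [0.5871, -0.0242, 0.1228]
tcp_rot: [[0.135, 0.991, -0.005], [0.991, -0.135, -0.0], [-0.001, -0.005, -1.0]]
contact_force: [-0.0, 0.8, -5.3]
opening: 0.319
clock: 7.8
ee_pos: [0.5872, -0.0243, 0.1229]
tcp_rot: [[-0.462, 0.887, -0.005], [0.887, 0.462, -0.0], [0.002, -0.004, -1.0]]
contact_force: [0.4, -0.9, -5.0]
opening: 0.313
7.8 [ 0.5872 -0.0243  0.1229] [ 0.3854 -0.9428 -4.9915] [-0.1629 -0.1081  0.0814] 117.52534137726643
[[-0.4621  0.8868 -0.0047]
 [ 0.8868  0.4621 -0.0005]
 [ 0.0018 -0.0044 -1.    ]]
band [0.4884 0.0722 0.1231] [0.5558 0.1383 0.1469] 0.13728962652834079 431
[0.52814947 0.10081141] [0.52863637 0.10092132 0.08020816] [0.0312557  0.03124902 0.01162354] 0.0813614681911651 149
[0.52700852 0.1004463 ] [0.52799139 0.10195276 0.06430625] [0.05057447 0.05082869 0.01427689] 0.06316604540978146 186
```

View pics/t1.png

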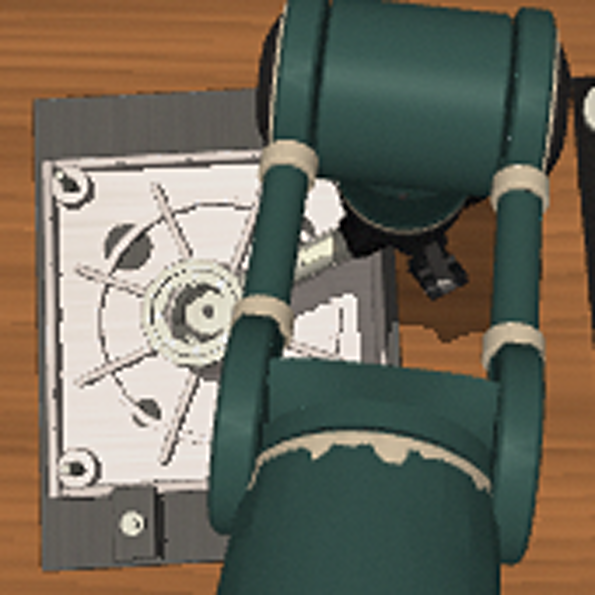

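The ring hovers over the nut at (190,315) in the crop, with its right edge partly hidden by the arm. I'll fit its circle against the spindle in the same camera.

```bash
cat > ringfit.py <<'E'
from h import *
import sys
from scipy.optimize import least_squares
def fit(f,z0,z1,name="top"):
    c=env.calibration(name);d=np.load(f)['d'];v,u=np.mgrid[0:420,0:560]
    P=(np.stack([(u-c['cx'])/c['fx']*d,(v-c['cy'])/c['fy']*d,d],-1)-c['t'])@c['R']
    m=(np.hypot(P[...,0]-.522,P[...,1]-.105)<.042)&(P[...,2]>z0)&(P[...,2]<z1)
    q=P[m];x=q[:,:2];C=np.array([.522,.105])
    for _ in range(4):
        a=np.degrees(np.arctan2(*(x-C).T[::-1]))%360;r=np.hypot(*(x-C).T);o=[];i=[]
        for k in range(0,360,8):
            j=np.where((a>=k)&(a<k+8))[0]
            if len(j)<3: continue
            if 255<k<330: continue
            o.append(x[j[np.argmax(r[j])]]);i.append(x[j[np.argmin(r[j])]])
        o=np.array(o);i=np.array(i)
        g=lambda p:np.r_[np.hypot(*(o-p[:2]).T)-p[2],np.hypot(*(i-p[:2]).T)-p[3]]
        s=least_squares(g,[*C,.034,.02],loss='soft_l1',f_scale=.001);C=s.x[:2]
    A=np.c_[x-C,np.ones(len(x))];pl=np.linalg.lstsq(A,q[:,2],rcond=None)[0]
    print(name,"C,R",s.x,"plane",pl,len(q),len(o))
    return c,d,C
if __name__=="__main__": fit(sys.argv[1],float(sys.argv[2]),float(sys.argv[3]),*sys.argv[4:])
E
python3 ringfit.py pics/t1.png.npz .128 .145
python3 - <<'E'
from h import *
p,d=env.snapshot("scene");np.savez("pics/s1.npz",p=p,d=d);c=env.calibration("scene")
u,v=proj(c,[.525,.1,.1]).astype(int);print(u,v)
cv2.imwrite("pics/s1.png",cv2.resize(p[max(0,v-75):v+75,max(0,u-100):u+100,::-1],(800,600),interpolation=cv2.INTER_CUBIC))
E
python3 ringfit.py pics/s1.npz .125 .145 scene;python3 ringfit.py pics/scene0.npz .074 .088 scene
```

```text
top C,R [0.52212039 0.10389774 0.03366946 0.0210713 ] plane [ 0.01120596 -0.00330641  0.13721595] 426 34
313 153
scene C,R [0.5230732  0.10501303 0.03377404 0.02116776] plane [-0.02246835 -0.00663921  0.13685318] 374 32
scene C,R [0.53071318 0.10268196 0.01443513 0.00733514] plane [-0.08235867  0.06981859  0.08117021] 119 19
```

View pics/s1.png

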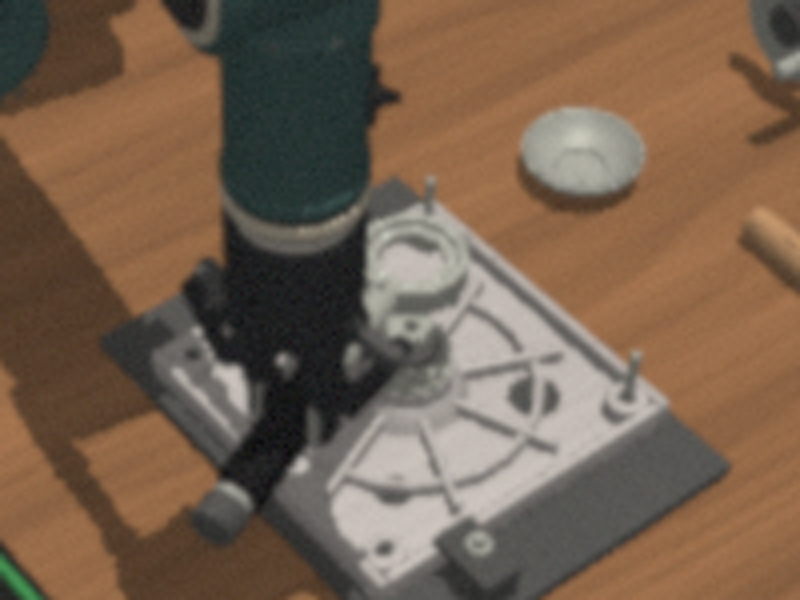

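```bash
python3 -m jog '[{"rotation":[0,0.004,0.001],"slide":[-0.044,0.039,0.1],"grip":1},{"rotation":[0,0.004,0.001],"slide":[-0.044,0.039,0.25],"grip":1},{"rotation":[0,0.004,0.001],"slide":[-0.044,0.039,0.25],"grip":1},{"rotation":[0,0.004,0.001],"slide":[-0.044,0.039,0.25],"grip":1}]' >/dev/null; python3 look.py pics/t2.png .09 .125; python3 ringfit.py pics/t2.png.npz .1 .118; python3 - <<'E'
from h import *
c=env.calibration("scene");z=np.load("pics/scene0.npz");d=z['d'];v,u=np.mgrid[0:420,0:560]
P=(np.stack([(u-c['cx'])/c['fx']*d,(v-c['cy'])/c['fy']*d,d],-1)-c['t'])@c['R']
m=(np.hypot(P[...,0]-.527,P[...,1]-.102)<.035)&(P[...,2]>.078)&(P[...,2]<.095);q=P[m];print("spindle scene",q[:,:2].mean(0),(q.min(0)+q.max(0))/2,np.ptp(q,axis=0),len(q))
p,d=env.snapshot("scene");np.savez("pics/s2.npz",p=p,d=d)
E
python3 ringfit.py pics/s2.npz .1 .118 scene
```

```text
8.3 [ 0.5951 -0.0258  0.0938] [ 0.0889  0.0128 -4.4743] [-0.1146 -0.0785  0.0022] 117.01600667301793
[[-0.4542  0.8909 -0.009 ]
 [ 0.8908  0.4543  0.0115]
 [ 0.0144 -0.0028 -0.9999]]
band [0.4972 0.0649 0.0929] [0.5644 0.1361 0.1187] 0.110256501721802 473
top C,R [0.5308886  0.1029997  0.03333958 0.02117575] plane [-0.00428588  0.01389087  0.10984501] 439 35
spindle scene [0.52976724 0.10188237] [0.52883733 0.10150765 0.08205198] [0.0323769  0.03372712 0.00748026] 101
scene C,R [0.53210766 0.10489542 0.03208936 0.02089418] plane [-0.0112092   0.0216593   0.11082259] 292 33
```

```bash
python3 -m jog '[{"rotation":[0,0,0],"slide":[-0.006,-0.025,0],"grip":1},{"rotation":[0,0,0],"slide":[-0.006,-0.025,0.08],"grip":1},{"rotation":[0,0,0],"slide":[-0.006,-0.025,0.17],"grip":1},{"rotation":[0,0,0],"slide":[-0.006,-0.025,0.17],"grip":1}]' >/dev/null; python3 look.py pics/t3.png .082 .1; python3 ringfit.py pics/t3.png.npz .084 .098; python3 - <<'E'
from h import *
p,d=env.snapshot("scene");np.savez("pics/s3.npz",p=p,d=d)
E
python3 ringfit.py pics/s3.npz .083 .098 scene
```

```text
8.8 [ 0.5916 -0.027   0.0726] [-1.386  -0.2803 -4.5351] [-0.1129 -0.0591 -0.0034] 117.09982986854796
[[-0.4555  0.8902 -0.01  ]
 [ 0.8901  0.4556  0.0116]
 [ 0.0149 -0.0036 -0.9999]]
band [0.4937 0.0636 0.0821] [0.5618 0.1355 0.0991] 0.08875207332413466 493
top C,R [0.52788002 0.10139737 0.03365407 0.02024254] plane [-0.00148389  0.01078248  0.08910407] 430 35
scene C,R [0.5294929  0.10290644 0.03293212 0.01656167] plane [0.00699577 0.00680943 0.08944194] 351 34
```

```bash
python3 -m jog '[{"rotation":[0,0,0],"slide":[0.002,0,0.04],"grip":1},{"rotation":[0,0,0],"slide":[0.002,0,0.07],"grip":1},{"rotation":[0,0,0],"slide":[0.002,0,0.085],"grip":1},{"rotation":[0,0,0],"slide":[0.002,0,0.085],"grip":1}]'
```

```text
clock: 9.3
ee_pos: [0.5932, -0.0269, 0.0644]
tcp_rot: [[-0.456, 0.89, -0.007], [0.89, 0.456, 0.011], [0.013, -0.001, -1.0]]
contact_force: [0.5, -0.0, -5.9]
opening: 0.313
```

```bash
python3 -m jog '[{"rotation":[0,0,0],"slide":[0,0,0],"grip":1},{"rotation":[0,0,0],"slide":[0,0,0.025],"grip":1},{"rotation":[0,0,0],"slide":[0,0,0.04],"grip":1},{"rotation":[0,0,0],"slide":[0,0,0.04],"grip":1}]';python3 ringfit.py <(true) 0 0 2>/dev/null; python3 look.py pics/t4.png .06 .1 | head -1
```

```text
clock: 9.7
ee_pos: [0.5932, -0.0269, 0.0596]
tcp_rot: [[-0.456, 0.89, -0.006], [0.89, 0.456, 0.011], [0.013, -0.001, -1.0]]
contact_force: [-1.1, -0.7, -5.3]
opening: 0.317
9.7 [ 0.5932 -0.0269  0.0596] [-1.1039 -0.6979 -5.27  ] [-0.3835 -0.0354  0.147 ] 117.1070987905333
```

The lugs are already about 7 mm into the slots with no upward force. I'll continue gently to the shoulder.

```bash
python3 -m jog '[{"rotation":[0,0,0],"slide":[0,0,0.01],"grip":1},{"rotation":[0,0,0],"slide":[0,0,0.02],"grip":1},{"rotation":[0,0,0],"slide":[0,0,0.025],"grip":1},{"rotation":[0,0,0],"slide":[0,0,0.025],"grip":1}]';python3 look.py pics/t4.png .06 .076; python3 ringfit.py pics/t4.png.npz .064 .078
```

```text
clock: 10.15
ee_pos: [0.5934, -0.0269, 0.0569]
tcp_rot: [[-0.456, 0.89, -0.006], [0.89, 0.456, 0.011], [0.013, -0.0, -1.0]]
contact_force: [-2.3, -0.9, -4.7]
opening: 0.315
10.15 [ 0.5934 -0.0269  0.0569] [-2.2579 -0.882  -4.6805] [-0.378   0.0767  0.2687] 117.10880848089614
[[-0.4556  0.8901 -0.006 ]
 [ 0.8901  0.4557  0.011 ]
 [ 0.0125 -0.0003 -0.9999]]
band [0.4951 0.063  0.0602] [0.5622 0.1358 0.076 ] 0.07151364414137486 439
top C,R [0.52924382 0.10185465 0.03339346 0.01877896] plane [-0.00529444  0.00498169  0.07232374] 453 35
```

```bash
python3 -m jog '[{"rotation":[0,0,0],"slide":[0,0,0.012],"grip":1},{"rotation":[0,0,0],"slide":[0,0,0.012],"grip":1},{"rotation":[0,0,0],"slide":[0,0,0.012],"grip":1}]';python3 look.py pics/t5.png .06 .076; python3 ringfit.py pics/t5.png.npz .064 .078
```

```text
clock: 10.5
ee_pos: [0.5934, -0.0269, 0.0555]
tcp_rot: [[-0.456, 0.89, -0.006], [0.89, 0.456, 0.011], [0.013, -0.0, -1.0]]
contact_force: [-0.4, -3.1, -5.0]
opening: 0.316
10.5 [ 0.5934 -0.0269  0.0555] [-0.4426 -3.1468 -5.0351] [-0.5509  0.0435  0.3361] 117.10724591940509
[[-0.4556  0.8902 -0.0059]
 [ 0.8901  0.4557  0.011 ]
 [ 0.0125 -0.0002 -0.9999]]
band [0.4951 0.0629 0.0604] [0.562  0.1342 0.076 ] 0.07051727746780437 473
top C,R [0.52936811 0.10278427 0.03296199 0.01839828] plane [0.00022088 0.00761743 0.07143749] 449 35
```

```bash
python3 -m jog '[{"rotation":[0,0,0],"slide":[-0.007,-0.004,0],"grip":1},{"rotation":[0,0,0],"slide":[-0.007,-0.004,0.008],"grip":1},{"rotation":[0,0,0],"slide":[-0.007,-0.004,0.008],"grip":1},{"rotation":[0,0,0],"slide":[-0.007,-0.004,0.008],"grip":1}]';python3 look.py pics/t5.png .06 .076; python3 ringfit.py pics/t5.png.npz .064 .078
```

```text
clock: 10.95
ee_pos: [0.5935, -0.0275, 0.0547]
tcp_rot: [[-0.455, 0.89, -0.006], [0.89, 0.455, 0.012], [0.013, 0.0, -1.0]]
contact_force: [-0.1, -0.3, -4.7]
opening: 0.315
10.95 [ 0.5935 -0.0275  0.0547] [-0.0825 -0.2591 -4.726 ] [-0.1459  0.0135  0.0558] 117.08596485299313
[[-0.4553  0.8903 -0.0056]
 [ 0.8903  0.4553  0.0116]
 [ 0.0128  0.0003 -0.9999]]
band [0.4952 0.0654 0.0602] [0.5639 0.1341 0.0759] 0.07025329013521273 496
top C,R [0.52932167 0.10181054 0.03329674 0.01825633] plane [-0.0048696   0.01312544  0.07069066] 458 35
```

```bash
python3 -m jog '[{"rotation":[0,0,0],"slide":[0,0,0.008],"grip":1},{"rotation":[0,0,0],"slide":[0,0,0.008],"grip":1},{"rotation":[0,0,0],"slide":[0,0,0.008],"grip":1}]' | tail -3;python3 look.py pics/t5.png .06 .076; python3 ringfit.py pics/t5.png.npz .064 .078; python3 - <<'E'
from h import *
p,d=env.snapshot("scene");np.savez("pics/s4.npz",p=p,d=d)
u,v=proj(env.calibration("scene"),[.527,.09,.06]).astype(int)
cv2.imwrite("pics/s4.png",cv2.resize(p[v-45:v+45,u-60:u+60,::-1],(800,600),interpolation=cv2.INTER_CUBIC))
E
```

```text
tcp_rot: [[-0.455, 0.89, -0.006], [0.89, 0.455, 0.011], [0.013, 0.0, -1.0]]
contact_force: [-1.1, 1.0, -3.5]
opening: 0.316
11.3 [ 0.5936 -0.0276  0.054 ] [-1.054   1.0469 -3.5122] [0.1605 0.1122 0.1417] 117.09252575497685
[[-0.4554  0.8903 -0.0055]
 [ 0.8902  0.4554  0.0115]
 [ 0.0127  0.0003 -0.9999]]
band [0.4954 0.0628 0.0602] [0.5638 0.1344 0.076 ] 0.06978190440760665 493
top C,R [0.52958513 0.10178181 0.03325613 0.0174824 ] plane [-0.01426434  0.01313592  0.07041737] 460 35
```

View pics/s4.png

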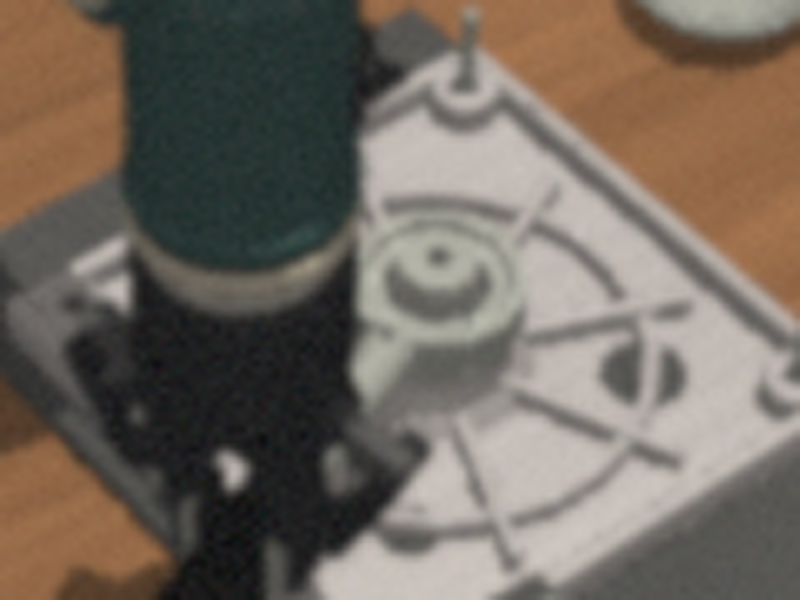

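The ring is down around the nut with the spindle through it at (437,275), and light upward contact was just felt. Now the pull, arcing about the nut in small steps.

```bash
cat > mon.py <<'E'
from h import *
L=.146
def mon():
    s=env.get_state();R=s['tcp_rot'];f=R.T@s['contact_force'];m=R.T@s['wrist_torque'];p=s['ee_pos']
    h=np.arctan2(R[1,0],R[0,0]);b=np.degrees(np.arctan2(p[1]-.1024,p[0]-.527))
    r=np.hypot(p[1]-.1024,p[0]-.527)
    print("t %.2f head %.2f bearing+180 %.2f r %.4f z %.4f | f tool %s mz %.2f | T nut %.2f T hinge %.2f open %.3f"%(s['clock'],np.degrees(h),b+180,r,p[2],np.round(f,1),m[2],L*f[1]-m[2],(L-.04)*f[1]-m[2],s['opening']))
mon()
E
python3 mon.py; python3 -m jog '[{"rotation":[0,0,0.0111],"slide":[0.0007,-0.0425,0],"grip":1},{"rotation":[0,0,0.0222],"slide":[0.003,-0.085,0],"grip":1},{"rotation":[0,0,0.0278],"slide":[0.0046,-0.106,0],"grip":1},{"rotation":[0,0,0.0278],"slide":[0.0046,-0.106,0],"grip":1}]' >/dev/null; python3 mon.py; python3 -m jog '[{"rotation":[0,0,0.0111],"slide":[0.0007,-0.0425,0],"grip":1},{"rotation":[0,0,0.0222],"slide":[0.003,-0.085,0],"grip":1},{"rotation":[0,0,0.0278],"slide":[0.0046,-0.106,0],"grip":1},{"rotation":[0,0,0.0278],"slide":[0.0046,-0.106,0],"grip":1}]' >/dev/null; python3 mon.py
```

```text
t 11.40 head 117.10 bearing+180 117.12 r 0.1461 z 0.0539 | f tool [0.7 0.7 2.3] mz -0.07 | T nut 0.17 T hinge 0.14 open 0.310
t 11.80 head 112.13 bearing+180 112.14 r 0.1459 z 0.0540 | f tool [2.  0.6 3.7] mz -0.62 | T nut 0.71 T hinge 0.69 open 0.316
t 12.20 head 107.13 bearing+180 107.17 r 0.1460 z 0.0540 | f tool [1.9 1.3 4.4] mz -0.66 | T nut 0.85 T hinge 0.80 open 0.319
```

```bash
python3 -m jog '[{"rotation":[0,0,0.0111],"slide":[0.0007,-0.0425,0],"grip":1},{"rotation":[0,0,0.0222],"slide":[0.003,-0.085,0],"grip":1},{"rotation":[0,0,0.0278],"slide":[0.0046,-0.106,0],"grip":1},{"rotation":[0,0,0.0278],"slide":[0.0046,-0.106,0],"grip":1}]' >/dev/null; python3 mon.py; python3 -m jog '[{"rotation":[0,0,0.0111],"slide":[0.0007,-0.0425,0],"grip":1},{"rotation":[0,0,0.0222],"slide":[0.003,-0.085,0],"grip":1},{"rotation":[0,0,0.0278],"slide":[0.0046,-0.106,0],"grip":1},{"rotation":[0,0,0.0278],"slide":[0.0046,-0.106,0],"grip":1}]' >/dev/null; python3 mon.py
```

```text
t 12.60 head 102.12 bearing+180 102.19 r 0.1460 z 0.0540 | f tool [3.4 1.3 3.3] mz -0.75 | T nut 0.93 T hinge 0.88 open 0.316
t 13.00 head 97.12 bearing+180 97.23 r 0.1461 z 0.0541 | f tool [3.4 2.  3.5] mz -0.85 | T nut 1.14 T hinge 1.06 open 0.315
```

```bash
python3 -m jog '[{"rotation":[0,0,0.0111],"slide":[0.0027,-0.0425,0],"grip":1},{"rotation":[0,0,0.0222],"slide":[0.006,-0.085,0],"grip":1},{"rotation":[0,0,0.0267],"slide":[0.007,-0.106,0],"grip":1},{"rotation":[0,0,0.0267],"slide":[0.007,-0.106,0],"grip":1}]' >/dev/null; python3 mon.py
```

```text
t 13.40 head 92.30 bearing+180 92.38 r 0.1461 z 0.0543 | f tool [1.6 3.8 3.7] mz -0.81 | T nut 1.37 T hinge 1.22 open 0.317
```

```bash
python3 -m jog '[{"rotation":[0,0,0.0111],"slide":[0.0007,-0.0425,0],"grip":1},{"rotation":[0,0,0.0167],"slide":[0.003,-0.0637,0],"grip":1},{"rotation":[0,0,0.0167],"slide":[0.003,-0.0637,0],"grip":1}]' >/dev/null; python3 mon.py
```

```text
t 13.70 head 89.29 bearing+180 89.35 r 0.1461 z 0.0543 | f tool [0.2 3.1 3.8] mz -0.75 | T nut 1.21 T hinge 1.08 open 0.317
```

```bash
cat >> mon.py <<'E'
def hinge():
    s=env.get_state();p,d,c,P=cloud("wrist");T=(P-s['ee_pos'])@s['tcp_rot']
    v,u=np.mgrid[0:420,0:560]
    m=(v<10)&(d>0)&(abs(T[...,2]+.014)<.007)&(T[...,0]>.1)
    o=[]
    for r in range(0,10,2):
        k=np.where(m[r]&(abs(T[r,:,1])<.045))[0]
        if len(k):o.append((k.min(),k.max(),len(k)))
    w=m&(T[...,0]>.113);q=T[w]
    # near-edge: min tool-x per y bin, left/right asymmetry
    e=[];
    for y in (-.03,-.025,-.02,-.015,.015,.02,.025,.03):
        i=m&(abs(T[...,1]+.0014-y)<.001);e.append(round(1e3*T[...,0][i].min(),1) if i.any() else None)
    print("hinge rows",o,"edge",e)
hinge()
E
python3 mon.py; python3 - <<'E'
from h import *
np.set_printoptions(precision=4,suppress=True)
z=np.load("pics/w4.npz");print(z['p'][:6,200:360:8].mean(-1).astype(int))
E
```

```text
t 13.70 head 89.29 bearing+180 89.35 r 0.1461 z 0.0543 | f tool [0.2 3.1 3.8] mz -0.75 | T nut 1.21 T hinge 1.08 open 0.317
hinge rows [(np.int64(240), np.int64(314), 66), (np.int64(242), np.int64(310), 50), (np.int64(245), np.int64(309), 45), (np.int64(248), np.int64(305), 34), (np.int64(251), np.int64(302), 27)] edge [None, None, None, None, np.float64(115.8), None, None, None]
[[ 59  57  61  61 118 117 118 244 212 243 251 245 236 210 119 120 119  61
   59  61]
 [ 56  57  58  59 119 118 119 187 224 244 251 246 228 163 118 120 117  62
   61  61]
 [ 57  60  58  60 116 116 120 128 232 245 252 246 227 123 119 120 100  60
   60  58]
 [ 58  58  59  60 106 117 120 118 234 245 253 246 229 119 119 119  78  62
   60  58]
 [ 58  58  60  61  81 115 118 134 234 247 254 247 230 122 118 118  66  63
   60  60]
 [ 57  59  58  60  65 116 118 160 236 248 237 247 230 121 120 122  61  63
   59  59]]
```

```bash
python3 -m jog '[{"rotation":[0,0,0.0083],"slide":[0.0007,-0.032,0],"grip":1},{"rotation":[0,0,0.0167],"slide":[0.0017,-0.0637,0],"grip":1},{"rotation":[0,0,0.0167],"slide":[0.0017,-0.0637,0],"grip":1}]' >/dev/null; python3 mon.py
```

```text
t 14.05 head 86.19 bearing+180 86.15 r 0.1461 z 0.0542 | f tool [-0.9  3.4  2.5] mz -0.58 | T nut 1.08 T hinge 0.94 open 0.319
hinge rows [(np.int64(239), np.int64(315), 71), (np.int64(241), np.int64(311), 56), (np.int64(245), np.int64(310), 50), (np.int64(249), np.int64(307), 31), (np.int64(251), np.int64(303), 25)] edge [None, None, None, None, np.float64(115.5), None, None, None]
```

```bash
python3 -m jog '[{"rotation":[0,0,0.0083],"slide":[0.0007,-0.032,0],"grip":1},{"rotation":[0,0,0.0139],"slide":[0.0017,-0.053,0],"grip":1},{"rotation":[0,0,0.0139],"slide":[0.0017,-0.053,0],"grip":1}]' >/dev/null; python3 mon.py
```

```text
t 14.40 head 83.74 bearing+180 83.76 r 0.1461 z 0.0544 | f tool [-1.9  5.5  3.8] mz -0.71 | T nut 1.51 T hinge 1.29 open 0.322
hinge rows [(np.int64(238), np.int64(315), 68), (np.int64(243), np.int64(312), 60), (np.int64(246), np.int64(311), 44), (np.int64(249), np.int64(305), 34), (np.int64(252), np.int64(303), 27)] edge [None, None, None, np.float64(116.4), np.float64(115.5), None, None, None]
```

```bash
python3 -m jog '[{"rotation":[0,0,0.0055],"slide":[0.0003,-0.021,0],"grip":1},{"rotation":[0,0,0.0111],"slide":[0.0007,-0.0425,0],"grip":1},{"rotation":[0,0,0.0111],"slide":[0.0007,-0.0425,0],"grip":1}]' >/dev/null; python3 mon.py
```

```text
t 14.75 head 81.75 bearing+180 81.78 r 0.1462 z 0.0544 | f tool [-1.1  4.5  3.2] mz -0.74 | T nut 1.40 T hinge 1.22 open 0.316
hinge rows [(np.int64(239), np.int64(316), 71), (np.int64(242), np.int64(313), 55), (np.int64(246), np.int64(309), 48), (np.int64(248), np.int64(308), 40), (np.int64(251), np.int64(302), 26)] edge [None, None, None, np.float64(116.3), np.float64(115.2), None, None, None]
```

```bash
python3 -m jog '[{"rotation":[0,0,0.0055],"slide":[0.0003,-0.021,0],"grip":1},{"rotation":[0,0,0.0111],"slide":[0.0007,-0.0425,0],"grip":1},{"rotation":[0,0,0.0111],"slide":[0.0007,-0.0425,0],"grip":1}]' >/dev/null; python3 mon.py
```

```text
t 15.10 head 79.76 bearing+180 79.79 r 0.1462 z 0.0544 | f tool [-1.2  5.6  3.2] mz -0.73 | T nut 1.55 T hinge 1.33 open 0.317
hinge rows [(np.int64(241), np.int64(316), 72), (np.int64(241), np.int64(311), 57), (np.int64(246), np.int64(309), 47), (np.int64(249), np.int64(306), 36), (np.int64(251), np.int64(303), 29)] edge [None, None, None, None, np.float64(115.8), None, None, None]
```

```bash
python3 -m jog '[{"rotation":[0,0,0.0055],"slide":[0.0003,-0.021,0],"grip":1},{"rotation":[0,0,0.0111],"slide":[0.0007,-0.0425,0],"grip":1},{"rotation":[0,0,0.0111],"slide":[0.0007,-0.0425,0],"grip":1}]' >/dev/null; python3 mon.py
```

```text
t 15.45 head 77.77 bearing+180 78.00 r 0.1462 z 0.0546 | f tool [-0.3  6.3  3.5] mz -0.84 | T nut 1.75 T hinge 1.50 open 0.315
hinge rows [(np.int64(238), np.int64(314), 70), (np.int64(241), np.int64(310), 65), (np.int64(244), np.int64(308), 53), (np.int64(247), np.int64(304), 39), (np.int64(251), np.int64(302), 25)] edge [None, None, None, np.float64(116.0), np.float64(116.0), None, None, None]
```

```bash
python3 -m jog '[{"rotation":[0,0,0.0055],"slide":[0.0003,-0.021,0],"grip":1},{"rotation":[0,0,0.0111],"slide":[0.0007,-0.0425,0],"grip":1},{"rotation":[0,0,0.0111],"slide":[0.0007,-0.0425,0],"grip":1}]' >/dev/null; python3 mon.py
```

```text
t 15.80 head 75.73 bearing+180 76.35 r 0.1461 z 0.0549 | f tool [-0.4  8.5  5.5] mz -0.51 | T nut 1.75 T hinge 1.41 open 0.320
hinge rows [(np.int64(235), np.int64(312), 76), (np.int64(240), np.int64(308), 63), (np.int64(242), np.int64(307), 51), (np.int64(246), np.int64(304), 37), (np.int64(249), np.int64(301), 29)] edge [None, None, None, np.float64(115.3), None, None, None, None]
```

The hinge has started to give: the ring's neck has shifted left about 3 px relative to the handle, and the grip bearing lags the heading. I'll take one more small step, now about the pin.

```bash
python3 -m jog '[{"rotation":[0,0,0.007],"slide":[0.0002,-0.017,0],"grip":1},{"rotation":[0,0,0.0139],"slide":[0.0005,-0.034,0],"grip":1},{"rotation":[0,0,0.0139],"slide":[0.0005,-0.034,0],"grip":1}]' >/dev/null; python3 mon.py
```

```text
t 16.15 head 73.21 bearing+180 74.56 r 0.1461 z 0.0548 | f tool [-0.7  7.4  4.3] mz -0.50 | T nut 1.58 T hinge 1.28 open 0.314
hinge rows [(np.int64(230), np.int64(308), 77), (np.int64(231), np.int64(306), 59), (np.int64(236), np.int64(303), 57), (np.int64(241), np.int64(302), 39), (np.int64(245), np.int64(301), 38)] edge [None, None, None, np.float64(114.2), None, None, None, None]
```

```bash
python3 -m jog '[{"rotation":[0,0,0.0085],"slide":[0.0002,-0.021,0],"grip":1},{"rotation":[0,0,0.0085],"slide":[0.0002,-0.021,0],"grip":1}]' >/dev/null; python3 mon.py
```

```text
t 16.40 head 71.67 bearing+180 73.46 r 0.1460 z 0.0547 | f tool [0.2 6.1 5. ] mz -0.51 | T nut 1.39 T hinge 1.15 open 0.319
hinge rows [(np.int64(226), np.int64(306), 71), (np.int64(231), np.int64(303), 62), (np.int64(234), np.int64(302), 55), (np.int64(240), np.int64(300), 43), (np.int64(242), np.int64(301), 37)] edge [None, None, np.float64(116.2), np.float64(113.5), None, None, None, None]
```

Hinge is at about 0.115 rad and the torque is falling, so it has broken over well short of the 0.25 stop. Now easing back.

```bash
python3 -m jog '[{"rotation":[0,0,-0.012],"slide":[0.001,0.033,0],"grip":1},{"rotation":[0,0,-0.024],"slide":[0.003,0.067,0],"grip":1},{"rotation":[0,0,-0.0367],"slide":[0.0058,0.1015,0],"grip":1},{"rotation":[0,0,-0.0367],"slide":[0.0058,0.1015,0],"grip":1}]' >/dev/null; python3 mon.py; python3 -m jog '[{"rotation":[0,0,-0.007],"slide":[0.0003,0.027,0],"grip":1},{"rotation":[0,0,-0.0139],"slide":[0.0011,0.053,0],"grip":1},{"rotation":[0,0,-0.0139],"slide":[0.0011,0.053,0],"grip":1}]' >/dev/null; python3 mon.py
```

```text
t 16.85 head 78.39 bearing+180 78.41 r 0.1462 z 0.0547 | f tool [-1.2  6.8  4.2] mz -0.72 | T nut 1.70 T hinge 1.43 open 0.317
hinge rows [(np.int64(240), np.int64(316), 69), (np.int64(243), np.int64(312), 61), (np.int64(246), np.int64(309), 51), (np.int64(249), np.int64(306), 34), (np.int64(251), np.int64(304), 28)] edge [None, None, None, np.float64(116.1), np.float64(115.7), None, None, None]
t 17.20 head 80.77 bearing+180 80.17 r 0.1459 z 0.0540 | f tool [-1.5  3.   2.3] mz 0.36 | T nut 0.07 T hinge -0.05 open 0.315
hinge rows [(np.int64(242), np.int64(317), 65), (np.int64(244), np.int64(315), 53), (np.int64(250), np.int64(311), 42), (np.int64(252), np.int64(310), 32), (np.int64(255), np.int64(306), 20)] edge [None, None, None, None, np.float64(114.8), None, None, None]
```

```bash
python3 -m jog '[{"rotation":[0,0,-0.004],"slide":[-0.003,0.03,0],"grip":1},{"rotation":[0,0,-0.004],"slide":[-0.003,0.03,0],"grip":1},{"rotation":[0,0,-0.004],"slide":[-0.003,0.03,0],"grip":1}]' >/dev/null; python3 mon.py
```

```text
t 17.55 head 81.57 bearing+180 81.26 r 0.1460 z 0.0537 | f tool [-1.4  0.7  0.1] mz -0.05 | T nut 0.16 T hinge 0.13 open 0.318
hinge rows [(np.int64(241), np.int64(316), 56), (np.int64(244), np.int64(312), 48), (np.int64(246), np.int64(311), 39), (np.int64(250), np.int64(308), 31), (np.int64(252), np.int64(303), 22)] edge [None, None, None, None, np.float64(115.2), None, None, None]
```

```bash
python3 -m jog '[{"rotation":[0,0,0],"slide":[-0.003,0,-0.015],"grip":1},{"rotation":[0,0,0],"slide":[-0.003,0,-0.03],"grip":1},{"rotation":[0,0,0],"slide":[-0.003,0,-0.03],"grip":1}]' >/dev/null; python3 mon.py;python3 -m jog '[{"rotation":[0,0,0],"slide":[0,0,-0.025],"grip":1},{"rotation":[0,0,0],"slide":[0,0,-0.05],"grip":1},{"rotation":[0,0,0],"slide":[0,0,-0.05],"grip":1}]' >/dev/null; python3 mon.py
```

```text
t 17.90 head 81.59 bearing+180 81.35 r 0.1466 z 0.0572 | f tool [-0.2  0.3  5. ] mz -0.07 | T nut 0.11 T hinge 0.10 open 0.315
hinge rows [(np.int64(240), np.int64(317), 76), (np.int64(244), np.int64(314), 64), (np.int64(248), np.int64(313), 53), (np.int64(249), np.int64(308), 40), (np.int64(254), np.int64(304), 31)] edge [None, None, None, None, np.float64(115.1), None, None, None]
t 18.25 head 81.59 bearing+180 81.71 r 0.1466 z 0.0641 | f tool [ 0.6 -0.9  5. ] mz -0.14 | T nut 0.01 T hinge 0.04 open 0.315
hinge rows [(np.int64(242), np.int64(317), 73), (np.int64(243), np.int64(313), 62), (np.int64(248), np.int64(309), 51), (np.int64(251), np.int64(307), 38), (np.int64(254), np.int64(305), 32)] edge [None, None, None, None, np.float64(115.3), None, None, None]
```

```bash
python3 -m jog '[{"rotation":[0,0,0],"slide":[0,0,-0.15],"grip":1},{"rotation":[0,0,0],"slide":[0,0,-0.4],"grip":1},{"rotation":[0,0,0],"slide":[0,0,-0.55],"grip":1},{"rotation":[0,0,0],"slide":[0,0,-0.55],"grip":1}]' | head -2; for i in 1 2 3; do python3 -m jog '[{"rotation":[0,0,0],"slide":[-0.2,-0.02,0],"grip":1},{"rotation":[0,0,0],"slide":[-0.5,-0.05,0],"grip":1},{"rotation":[0,0,0],"slide":[-0.73,-0.078,0],"grip":1}]' | head -2; done; for i in 1 2; do  python3 -m jog '[{"rotation":[0,0,0.03],"slide":[0,0,0],"grip":1},{"rotation":[0,0,0.075],"slide":[0,0,0],"grip":1},{"rotation":[0,0,0.12],"slide":[0,0,0],"grip":1},{"rotation":[0,0,0.165],"slide":[0,0,0],"grip":1},{"rotation":[0,0,0.195],"slide":[0,0,0],"grip":1}]'; done
```

```text
clock: 18.7
ee_pos: [0.5091, -0.044, 0.1331]
clock: 19.0
ee_pos: [0.4828, -0.1296, 0.1274]
clock: 19.3
ee_pos: [0.4607, -0.2153, 0.1265]
clock: 19.6
ee_pos: [0.4387, -0.3005, 0.1256]
clock: 20.1
ee_pos: [0.4389, -0.2988, 0.1253]
tcp_rot: [[0.693, 0.721, -0.008], [0.721, -0.692, 0.013], [0.004, -0.014, -1.0]]
contact_force: [-0.2, 0.0, -5.7]
opening: 0.319
clock: 20.6
ee_pos: [0.4389, -0.2986, 0.1253]
tcp_rot: [[0.981, 0.192, -0.008], [0.192, -0.981, 0.013], [-0.005, -0.014, -1.0]]
contact_force: [-0.7, -0.2, -5.2]
opening: 0.317
```

```bash
python3 - <<'E'
from h import *
s=env.get_state();p,d,c,P=cloud("wrist");T=(P-s['ee_pos'])@s['tcp_rot']
for x in (.05,.06,.07,.08,.09,.1,.105):
    w=(abs(T[...,0]-x)<.003)&(abs(T[...,1]+.0014)<.004)&(abs(T[...,2])<.03);print(x,w.sum(),np.percentile(P[...,2][w],[50,90]).round(4),[round(float(np.median(P[...,2][(abs(T[...,0]-x)<.003)&(abs(T[...,1]+.0014-y)<.001)&(abs(T[...,2])<.03)])),4) for y in(-.005,.005)])
E
```

```text
0.05 315 [0.1481 0.1488] [0.1461, 0.1458]
0.06 335 [0.148  0.1487] [0.1459, 0.1457]
0.07 334 [0.1472 0.1484] [0.1458, 0.1457]
0.08 365 [0.1465 0.1474] [0.1457, 0.1456]
0.09 382 [0.1464 0.1474] [0.1458, 0.1454]
0.1 437 [0.1462 0.1472] [0.1454, 0.1453]
0.105 447 [0.1465 0.1479] [0.1455, 0.1453]
```

```bash
python3 -m jog '[{"rotation":[-0.0045,0.004,0],"slide":[0,0,0],"grip":1},{"rotation":[-0.0045,0.004,0],"slide":[0.005,0,0.35],"grip":1},{"rotation":[-0.0045,0.004,0],"slide":[0.005,0,0.7],"grip":1},{"rotation":[-0.0045,0.004,0],"slide":[0.005,0,0.9],"grip":1},{"rotation":[-0.0045,0.004,0],"slide":[0.005,0,0.9],"grip":1}]'; python3 -m jog '[{"rotation":[0,0,0],"slide":[0,0,0.02],"grip":1},{"rotation":[0,0,0],"slide":[0,0,0.04],"grip":1},{"rotation":[0,0,0],"slide":[0,0,0.04],"grip":1}]'
```

```text
clock: 21.15
ee_pos: [0.4354, -0.2946, 0.0142]
tcp_rot: [[0.98, 0.199, 0.001], [0.199, -0.98, 0.006], [0.002, -0.006, -1.0]]
contact_force: [-0.2, 0.6, -4.9]
opening: 0.313
clock: 21.45
ee_pos: [0.4412, -0.299, 0.016]
tcp_rot: [[0.98, 0.198, 0.012], [0.198, -0.98, -0.002], [0.011, 0.005, -1.0]]
contact_force: [-0.8, 0.7, -5.6]
opening: 0.313
```

```bash
python3 -m jog '[{"rotation":[0,0,0],"slide":[0,0,0.02],"grip":1},{"rotation":[0,0,0],"slide":[0,0,0.045],"grip":1},{"rotation":[0,0,0],"slide":[0,0,0.045],"grip":1}]';python3 -m jog '[{"rotation":[0,0,0],"slide":[0,0,0.015],"grip":1},{"rotation":[0,0,0],"slide":[0,0,0.025],"grip":1},{"rotation":[0,0,0],"slide":[0,0,0.025],"grip":1}]'; python3 mon.py | head -1
```

```text
clock: 21.75
ee_pos: [0.4398, -0.2978, 0.0089]
tcp_rot: [[0.98, 0.197, 0.009], [0.197, -0.98, -0.0], [0.009, 0.002, -1.0]]
contact_force: [-0.2, -0.3, -4.7]
opening: 0.318
clock: 22.05
ee_pos: [0.4401, -0.2981, 0.0067]
tcp_rot: [[0.98, 0.197, 0.009], [0.197, -0.98, -0.0], [0.009, 0.002, -1.0]]
contact_force: [-1.8, 2.1, 2.7]
opening: 0.318
t 22.05 head 11.37 bearing+180 77.76 r 0.4098 z 0.0067 | f tool [-1.3 -2.4 -2.7] mz -0.06 | T nut -0.29 T hinge -0.20 open 0.318
```

```bash
python3 -m jog '[{"rotation":[0,0,0],"slide":[0,0,0],"grip":0.5},{"rotation":[0,0,0],"slide":[0,0,0],"grip":0.3},{"rotation":[0,0,0],"slide":[0,0,0],"grip":0.2},{"rotation":[0,0,0],"slide":[0,0,0],"grip":0.2},{"rotation":[0,0,0],"slide":[0,0,0],"grip":0.2}]'; python3 -m jog '[{"rotation":[0,0,0],"slide":[0,0,-0.1],"grip":0.2},{"rotation":[0,0,0],"slide":[0,0,-0.4],"grip":0.2},{"rotation":[0,0,0],"slide":[0,0,-0.8],"grip":0.2},{"rotation":[0,0,0],"slide":[0,0,-1],"grip":0.2},{"rotation":[0,0,0],"slide":[0,0,-1],"grip":0.2}]'; python3 - <<'E'
from h import *
np.set_printoptions(precision=4,suppress=True)
p,d,c,P=cloud("wrist")
X,Y,Z=P[...,0],P[...,1],P[...,2]
m=(np.hypot(X-.582,Y+.268)<.042)&(Z>.012)&(Z<.04)
q=P[m];print("ring",q.min(0),q.max(0),np.median(q[:,2]))
for lo,hi in((.535,.545),(.505,.515),(.47,.48)):
    w=(X>lo)&(X<hi)&(abs(Y+.285)<.04)&(Z>.012)&(Z<.05);print(lo,(P[w][:,:2].max(0)+P[w][:,:2].min(0))/2,np.median(Z[w]))
cv2.imwrite("pics/w9.png",p[:,:,::-1])
p,d=env.snapshot("scene");cv2.imwrite("pics/s9.png",p[:,:,::-1])
E
```

```text
clock: 22.6
ee_pos: [0.4401, -0.2981, 0.006]
tcp_rot: [[0.98, 0.197, 0.01], [0.197, -0.98, -0.0], [0.009, 0.002, -1.0]]
contact_force: [0.0, 0.4, -0.2]
opening: 0.799
clock: 23.1
ee_pos: [0.4421, -0.3004, 0.1322]
tcp_rot: [[0.98, 0.197, 0.018], [0.197, -0.98, -0.007], [0.016, 0.01, -1.0]]
contact_force: [0.2, -0.5, 0.3]
opening: 0.802
ring [ 0.5401 -0.3031  0.012 ] [ 0.605  -0.2337  0.0313] 0.020863257899251676
0.535 [ 0.54   -0.2767] 0.02742388821158198
0.505 [ 0.51   -0.2826] 0.02739042811986242
0.47 [ 0.475  -0.2907] 0.0314715304608494
```

View pics/s9.png

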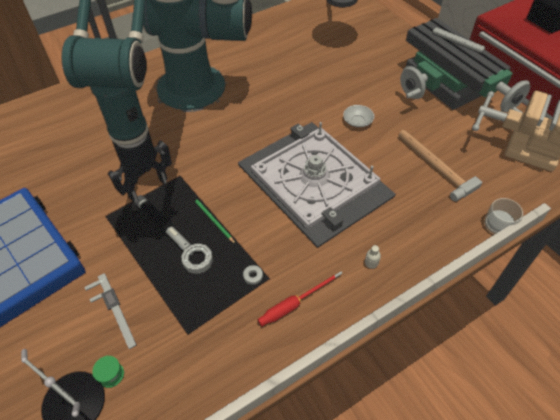

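The wrench lies flat on the mat: ring at (197,258), heights 0.0274, 0.0314 and 0.0209 m as before the grasp. The gripper is clear, and the bearing, pencil and other things look to be where they were. Handing in.

```bash
python3 -m jog '[{"rotation":[0,0,0],"slide":[0,0,-0.2],"grip":0.2},{"rotation":[0,0,0],"slide":[0,0,-0.2],"grip":0.2},{"rotation":[0,0,0],"slide":[0,0,-0.2],"grip":0.2}]'; python3 -c "
from cell import env
print(env.close_job())"
```

```text
clock: 23.5
ee_pos: [0.4382, -0.2976, 0.1489]
tcp_rot: [[0.98, 0.197, 0.009], [0.197, -0.98, 0.0], [0.009, 0.001, -1.0]]
contact_force: [-0.8, -0.0, -1.2]
opening: 0.8
the job is handed in; nothing more can be done
None
```

The lock nut is tightened to the wrench's break-over. The wrench is back flat on the mat where it was picked up, and the job is handed in at 23.5 s of the 72 s allowed.

- **Seating:** I lowered the ring until it met light upward contact at the nut's shoulder. Ring and spindle centres agreed within about 1 mm in the top and scene cameras just before the lugs went in. Camera height readings put the seat about 1 mm lower than expected at the end of seating, so I relied on the felt contact.
- **Tightening:** I pulled clockwise for about 39° of handle travel, including slot play. The hinge gave way at about 1.5 N m measured at the hinge. I stopped with the hinge about 0.115 rad open; the end stop is at 0.25. The torque fell from 1.5 to 1.15 N m over those last steps. That hinge angle is worked out from the handle's heading against its position and from the neck's shift in the wrist camera.
- **Easing off and lifting:** the hinge came back straight. Side force was about 1.5 N and torque near zero before lifting, and the ring came off without binding.
- **Final checks:** the tube, grip and ring heights on the mat match those before the grasp, the gripper is clear of the wrench, and the other things look undisturbed in the last scene picture.

No check failed. The hand-in reports no verdict.

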